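# Rock a jammed embossing die out of its press bed

## Task

Push the yellow keeper with the red grip back, away from the brass die, until you feel it come up against its stop, and leave it there. Then take the die by its dark stem and, with a light upward pull, rock it side to side across the bed, left first and then right, by five degrees or more each way while its foot is still in the pocket, until the spring jaws let it go. Finish while still holding the die: upright and still, over its pocket and just clear of it, about a finger's width above, touching nothing but the gripper; leave everything else on the bench where it stands.

Things in the scene. Friction and masses are not known exactly. Their poses are not given: they have to be found in the camera images.
- bed: die bed bolted to the bench: teal base plate 12 mm thick with a teal block (79 x 96 mm, top 36 mm above the bench) round a pocket, whose floor is 16 mm above the bench. Origin: on the bench under the pocket's middle; z up, x towards the keeper (roughly away from the robot), y left. The plate spans x -55 to +130 mm, y +-65 mm. The foot has 1.5 mm of play along x.
- jaw_face (a point): middle of the face of the left (+y) of two steel jaws that grip the die's foot from left and right; tops 34.5 mm above the bench. Each presses with about 25 N by a spring, gives way up to 7 mm and springs 4 mm inward when the die leaves. Pulled straight the die sticks hard; tilted about the bed's x axis, its sides slide up past the jaws one at a time.
- pocket_mouth (a point): centre of the pocket's mouth, level with the top of the teal block (36 mm above the bench, over the bed's origin); axes as the bed's.
- die: jammed brass die, about 0.5 kg: foot 34 (x) x 40 (y) x 24 mm high, on it a flange 52 x 44 x 8 mm, on that an upright dark steel stem 18 x 18 mm, 75 mm long; 107 mm tall in all. Origin: centre of the foot's underside; z up the stem, axes as the bed's when seated. It starts seated on the pocket floor: origin 16 mm, stem top 123 mm above the bench.
- stem_top (a point): centre of the top end of the die's stem, 107 mm above the die's origin.
- keeper (a joint): how far the keeper is pushed back (m): yellow bar 74 x 20 x 8 mm sliding along the bed's +x, 50 to 58 mm above the bench, nose over the die's flange at the start so that the die cannot rise. 0 is fully forward; it meets its steel stop at 0.022 and clears the flange from 0.010. Friction about 2 N; it stays where left.
- keeper_grip (a point): middle of the keeper's upright red grip, 80 mm above the bench: the grip is 20 mm long (bed's x), 14 mm wide (bed's y), from 58 to 92 mm above the bench, and moves with the keeper; 68 mm from the pocket's axis along bed x when the joint reads 0.
- stamp: copper-coloured round hand stamp standing on its foot, foot 48 mm across, 85 mm tall, beside the bed. Origin: centre of underside. Bystander.
- purple_box: closed purple box, 110 x 80 x 45 mm, beside the bed. Origin: centre of underside. Bystander.
- red_bottle: red plastic bottle, 64 mm across, 190 mm tall. Origin: centre of underside. Bystander.
- glue_bottle: white bottle with blue cap, 56 mm across, 160 mm tall. Origin: centre of underside. Bystander.
- rivet_jar: glass jar with steel lid, 70 mm across, 75 mm tall. Origin: centre of underside. Bystander.
- mallet: dark wooden mallet standing on its head, 64 mm across, 200 mm tall. Origin: centre of underside. Bystander.
- black_case: flat black case, 90 x 160 x 25 mm. Origin: centre of underside. Bystander.
- awl: awl with pale wooden handle lying on the bench. Bystander.
Mind the look-alikes: they are no part of the job. What is shaped like the die but pink or turquoise is not meant.

How it is judged:
By the outcome, as a careful person would: the job done as asked, in the order asked, and still so for the second after the job is handed in, while the arm keeps its last pose, push and grip.
It also fails if it takes over 50 s, if anything falls off the work surface, if the arm or the gripper's body presses on something with over 40 N, if the wrist force passes 120 N, or if a joint passes its speed limit or range.

## Robot

A 6-joint arm with a two-finger parallel gripper is mounted at the origin on the work surface. World frame = base frame: x ahead of the robot, y to its left, z up, the work surface at z = 0. Lengths are in m, angles in degrees, forces in N, time in s.
With the tool pointing down it reaches from about 0.275 to 0.75 m from the base axis. Payload 10.2 kg.
Tool frame: the origin (TCP) lies midway between the tips of the shut fingers; the grasp point (between the pads) lies pinch_z behind it (pinch_z is the distance from the TCP to the grasp point, in m); z points along the fingers, y is the line along which they close (so a half turn about z gives the same grasp; the last joint's range is limited). The gripper opens to 85 mm and grips with 20 to 120 N. Pads are 22 mm wide; open, the fingers measure 114 mm over their backs; the gripper's body (76 mm by 85 mm) begins 54 mm behind the grasp point. The pads swing forward as they close: fully open they stand 13 mm farther back than shut.
Start: joints at [-77.028, 17.928, 85.812, -0, 76.261, -12.8], TCP at [0.228, -0.473, 0.231] pointing down, gripper open.
Joint ranges: [-168.41, 168.41], [-55.51, 124.54], [10.69, 146.95], [-70.63, 250.63], [1, 178], [-165.06, 165.06]. Speed limits (degrees/s): [136.94, 136.94, 172.46, 180, 180, 180].

## Interface

Orientations are given as [roll, pitch, yaw] about the fixed x, y, z axes, in that order (R = Rz(yaw) Ry(pitch) Rx(roll)).
In Python, from workcell import state, grab_frame, finish_job, pinch_z gives the robot as it stands. The module is installed in compiled form; this text tells all that it offers.
- The arm moves only by the tool carry_out, never from a script. Its argument "series" is a list of rows, each a list of 5 numbers: the shift along the world's x, y, z in cm, then the turn about the world's z in degrees, then the finger opening in cm, from 0 to 8.54. A call has exactly 10 rows; each row shifts and turns the commanded pose from where the row before left it; what a row does not reach is not made up. A row lasts 1/12 s, in which the tool goes at most 41.7 mm and 7.16 degrees, less where a joint would pass 70% of its speed; a pose out of reach is approached as far as the arm can. A call with a gripper value outside its range is refused whole. The fingers move at their own pace and stop on an object; the grip force is fixed at half the most. Time passes only in rows, so rows that do not move let the fingers close, or fill a call up. It gives the time, the measured TCP pose, the force, the opening and the grip force at its end, in the units of the state.
- state(): the state, without advancing time (a new reading comes with each control period).
- grab_frame(name): name is "scene" or "top" or "wrist"; returns a dict with "pixels" (400x640x3 uint8, red, green, blue), "range_z" (400x640 float32, m along the optical axis (not along the pixel's ray), 0 where there is no reading), "mtx" (3x3 intrinsics, pixels), "rvec" (rotation vector, rad) and "tvec" (3), from world to camera coordinates, as OpenCV has them; the wrist camera has in their place "T_tool_cam" (4x4, takes a point from camera to tool coordinates, whose origin is the TCP and whose axes are the flange's). Camera axes: x right, y down, z forward; pixel columns grow to the right and rows downward; lengths in m; the calibration is good to about 2 mm. A picture is of the moment at which its call begins: read the wrist's pose just before it.
- finish_job(): hands the job in; it is judged then, once.
The state is a dict: "clock": time; "q": joint angles; "joint_vel": joint speeds; "joint_torque": joint torques, N m; "ee_pos": TCP position; "eef_rot": TCP orientation; "force": force on the tool from outside, world axes, zero at the start; "moment": the same for the moment, N m; "finger_gap": finger opening in m; "gripper_force": force on a finger pad.
Only numpy, scipy, OpenCV 4.12 (cv2) and the standard library are available. Lean on these libraries where they do the work, as an engineer would, in place of code of your own. Each camera call takes 0.05 s, during which the arm holds its last target. There are 200 camera calls.

## Working session

There is one attempt and no reset: what is moved stays moved. The work goes in short steps, Python scripts to look and compute and a tool call to move; the robot and the scene stay as the last step left them, time stands still between calls to the robot, and variables do not carry over. Pictures are saved under pics/ and viewed, at most 10 in all, crops included, and the job is handed in when it is done.

Besides the shell and the picture viewer there is one more tool, called after "Emit:" as name(argument=value, ...), one argument or row to a line, values as JSON. carry_out: Moves the arm, as the interface text tells. Its arguments: {"type":"object","properties":{"series":{"type":"array"}},"required":["series"]}

```bash
mkdir -p pics; cat > h.py <<'E'
import numpy as np, cv2
from workcell import state, grab_frame, finish_job, pinch_z
def save(n,f): cv2.imwrite(f'pics/{n}.png',cv2.cvtColor(f['pixels'],cv2.COLOR_RGB2BGR))
def cloud(f):
    z=f['range_z']; K=f['mtx']; v,u=np.mgrid[:400,:640]
    P=np.stack([(u-K[0,2])*z/K[0,0],(v-K[1,2])*z/K[1,1],z],-1)
    if 'rvec' in f:
        R=cv2.Rodrigues(np.array(f['rvec']))[0]
        W=(P-np.array(f['tvec']).ravel())@R
    else:
        from scipy.spatial.transform import Rotation as Ro
        s=f['state']; T=f['T_tool_cam']
        W=(P@T[:3,:3].T+T[:3,3])@Ro.from_euler('xyz',s['eef_rot'],degrees=True).as_matrix().T+s['ee_pos']
    W[z==0]=np.nan
    return W
E
python3 - <<'E'
from h import *
print(state(),pinch_z)
for n in('scene','top'):
    f=grab_frame(n);save(n+'0',f);np.savez('/tmp/'+n,**f)
E
```

```text
{'clock': 0.0, 'q': array([-7.70282291e+01,  1.79587898e+01,  8.58540426e+01, -7.83796963e-04,
        7.62600047e+01, -1.27990804e+01]), 'joint_vel': array([-0.00714727, -0.02350988, -0.00862512, -0.04059351, -0.01496442,
       -0.09297045]), 'joint_torque': array([-1.86668825e-03, -4.12272441e+01, -2.59743798e+01, -2.71074186e-04,
        4.15659844e-03,  8.41257474e-06]), 'ee_pos': array([ 0.22818972, -0.47253279,  0.2307407 ]), 'eef_rot': array([-1.79928804e+02, -1.53935836e-02,  2.57710284e+01]), 'force': array([ 0.00889533, -0.27258516, -0.69297892]), 'moment': array([0.05404249, 0.01266071, 0.04332451]), 'gripper_force': 0.0, 'finger_gap': 0.08538807283767144} 0.0187
```

```bash
sleep 3; ls pics
```

```text
scene0.png
top0.png
```

View pics/top0.png

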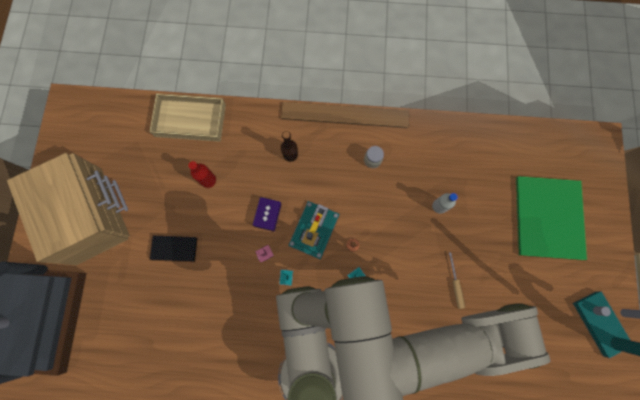

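View pics/scene0.png

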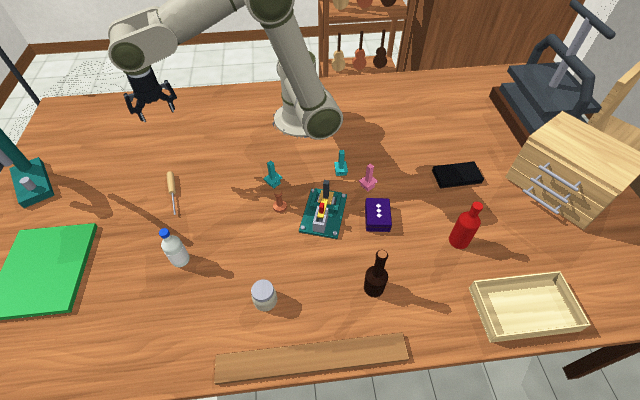

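Top view: the bed is at (315,228) with the yellow keeper pointing up and to the right. Look-alikes are at (265,254), (286,277) and (357,272); the stamp is at (352,246). In the scene view the bed is at (325,212).

```bash
python3 - <<'E'
from h import *
for n,(r0,r1,c0,c1) in (('top',(195,262,280,350)),('scene',(175,245,292,355))):
    f=dict(np.load('/tmp/'+n+'.npz'));W=cloud(f);hsv=cv2.cvtColor(f['pixels'],cv2.COLOR_RGB2HSV).astype(int)
    m=np.zeros((400,640),bool);m[r0:r1,c0:c1]=1
    H,S,V=hsv[...,0],hsv[...,1],hsv[...,2]
    for nm,mm in(('yellow',(H>22)&(H<33)&(S>180)&(V>120)),('red',((H<5)|(H>175))&(S>170)&(V>80)),('teal',(H>80)&(H<100)&(S>100))):
        k=m&mm&np.isfinite(W[...,2]);p=W[k]
        if len(p)==0: print(n,nm,0);continue
        print(n,nm,len(p),np.median(p,0).round(4),p.min(0).round(3),p.max(0).round(3))
        if nm=='teal':
            q=p[(p[:,2]<.02)&(p[:,2]>.004)]
            print(cv2.minAreaRect((q[:,:2]*1000).astype(np.float32)))
    # high dark stem
    k=m&(W[...,2]>.1);print('high',k.sum(),W[k].round(3)[:20].tolist())
    big=f['pixels'][r0-10:r1+10,c0-15:c1+15]
    cv2.imwrite(f'pics/{n}c.png',cv2.resize(big[...,::-1],None,fx=6,fy=6,interpolation=2))
    print(big.shape)
E
```

```text
top yellow 44 [0.5093 0.036  0.0581] [0.494 0.022 0.052] [0.559 0.046 0.065]
top red 8 [0.538  0.0273 0.0928] [0.533 0.024 0.089] [0.543 0.031 0.097]
top teal 932 [0.503  0.0433 0.0134] [ 0.41  -0.042  0.003] [0.603 0.114 0.043]
((507.5671691894531, 37.683067321777344), (124.10712432861328, 180.10960388183594), 71.58352661132812)
high 33 [[0.481, 0.057, 0.118], [0.48, 0.053, 0.123], [0.48, 0.05, 0.125], [0.477, 0.056, 0.119], [0.477, 0.053, 0.126], [0.478, 0.05, 0.12], [0.477, 0.046, 0.128], [0.478, 0.043, 0.122], [0.473, 0.059, 0.122], [0.473, 0.056, 0.122], [0.473, 0.053, 0.126], [0.474, 0.049, 0.12], [0.475, 0.046, 0.118], [0.475, 0.043, 0.12], [0.47, 0.059, 0.121], [0.47, 0.056, 0.122], [0.47, 0.052, 0.124], [0.47, 0.049, 0.125], [0.471, 0.046, 0.123], [0.471, 0.042, 0.123]]
(87, 100, 3)
scene yellow 7 [0.5404 0.0354 0.058 ] [0.492 0.014 0.056] [0.558 0.045 0.062]
scene red 43 [0.5465 0.0255 0.0889] [0.49  0.018 0.043] [0.552 0.033 0.096]
scene teal 1082 [0.5224 0.0431 0.0134] [ 0.339 -0.051  0.001] [0.617 0.127 0.051]
((467.49847412109375, 51.47984313964844), (128.67066955566406, 276.0085754394531), 71.21410369873047)
high 50 [[0.463, 0.045, 0.122], [0.466, 0.048, 0.124], [0.466, 0.051, 0.124], [0.467, 0.054, 0.125], [0.468, 0.044, 0.122], [0.47, 0.047, 0.124], [0.469, 0.05, 0.123], [0.47, 0.054, 0.123], [0.468, 0.057, 0.121], [0.472, 0.04, 0.123], [0.471, 0.044, 0.12], [0.473, 0.047, 0.122], [0.475, 0.05, 0.124], [0.475, 0.053, 0.123], [0.474, 0.056, 0.122], [0.476, 0.04, 0.122], [0.483, 0.042, 0.129], [0.477, 0.046, 0.122], [0.477, 0.049, 0.122], [0.477, 0.053, 0.122]]
(90, 93, 3)
```

View pics/topc.png

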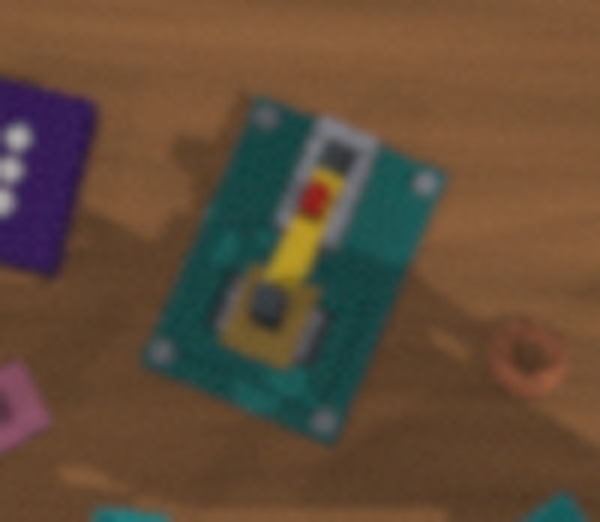

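Crop: the stem top is at crop (268,303), and the red grip at (316,198) lies along the bed's +x. Measured stem top is (0.474, 0.0505, 0.123) with bed yaw about -18.6°. The red grip should then be at (0.538, 0.029), and I measured (0.538, 0.027), which agrees. Next I move over the gap between stem and grip with the closing line along bed x and the fingers shut.

Emit:
carry_out(
  series=[
    [1.4, 2.56, 0, 2.28, 0],
    [1.4, 2.56, 0, 2.28, 0],
    [1.4, 2.56, 0, 2.28, 0],
    [1.4, 2.56, 0, 2.28, 0],
    [1.4, 2.56, 0, 2.28, 0],
    [1.4, 2.56, 0, 2.28, 0],
    [1.4, 2.56, 0, 2.28, 0],
    [1.4, 2.56, 0, 2.28, 0],
    [1.4, 2.56, 0, 2.28, 0],
    [1.4, 2.56, 0, 2.28, 0],
  ],
)

```text
clock: 0.93
ee_pos: [0.3686, -0.2153, 0.2311]
eef_rot: [-180.0, -0.0, 48.7]
force: [-0.4, -0.6, -0.2]
finger_gap: -0.0001
gripper_force: 0.0
```

Emit:
carry_out(
  series=[
    [1.4, 2.56, 0, 2.28, 0],
    [1.4, 2.56, 0, 2.28, 0],
    [1.4, 2.56, 0, 2.28, 0],
    [1.4, 2.56, 0, 2.28, 0],
    [1.4, 2.56, 0, 2.28, 0],
    [1.4, 2.56, 0, 2.28, 0],
    [1.4, 2.56, 0, 2.28, 0],
    [1.4, 2.56, 0, 2.28, 0],
    [1.4, 2.56, 0, 2.28, 0],
    [1.1, 2.56, 0, 2.28, 0],
  ],
)

```text
clock: 1.77
ee_pos: [0.5058, 0.0407, 0.231]
eef_rot: [-180.0, 0.0, 71.5]
force: [-0.4, -0.3, 0.6]
finger_gap: 0.0002
gripper_force: 0.0
```

```bash
python3 - <<'E'
from h import *
s=state();f=grab_frame('wrist');f['state']=s;save('w1',f);np.savez('/tmp/w1',**{k:v for k,v in f.items() if k!='state'})
print(s['ee_pos'],s['eef_rot'],s['q'],s['clock'],s['force'])
W=cloud(f)
hsv=cv2.cvtColor(f['pixels'],cv2.COLOR_RGB2HSV).astype(int);H,S,V=hsv[...,0],hsv[...,1],hsv[...,2]
Z=W[...,2];near=np.hypot(W[...,0]-.5,W[...,1]-.04)<.12
def rect(n,k):
    p=W[k&near]
    if len(p)>20: print(n,len(p),p.mean(0).round(4),cv2.minAreaRect((p[:,:2]*1000).astype(np.float32)))
    else: print(n,len(p))
rect('stem',(Z>.117)&(Z<.13)&(V<110)&(np.hypot(W[...,0]-.474,W[...,1]-.0505)<.025))
rect('redtop',(Z>.088)&(Z<.096)&((H<6)|(H>174))&(S>150))
rect('plate',(Z>.006)&(Z<.018)&(H>80)&(H<100)&(S>100))
rect('block',(Z>.032)&(Z<.040)&(H>80)&(H<100)&(S>100))
rect('yellow',(Z>.05)&(Z<.063)&(H>20)&(H<33)&(S>150))
E
```

```text
[0.50578076 0.04069306 0.23096033] [-1.79969960e+02  5.55881327e-03  7.14929401e+01] [-8.64997982e+00  1.57376694e+01  8.87933639e+01 -3.45236170e-04
  7.54995145e+01  9.85716806e+00] 1.7667 [-0.38689699 -0.30954149  0.64067935]
stem 367 [0.4742 0.049  0.123 ] ((473.26470947265625, 48.645904541015625), (18.165447235107422, 17.882551193237305), 71.00089263916016)
redtop 224 [0.5397 0.0272 0.0922] ((540.1333618164062, 26.858076095581055), (12.553159713745117, 19.157949447631836), 72.1221694946289)
plate 5131 [0.5261 0.0452 0.0125] ((508.64111328125, 36.214393615722656), (127.24441528320312, 182.09361267089844), 71.17308044433594)
block 2207 [0.474  0.0564 0.0363] ((472.9305419921875, 49.167640686035156), (95.09043884277344, 79.05526733398438), 71.39549255371094)
yellow 829 [0.5196 0.0341 0.0583] ((508.335205078125, 38.34231948852539), (35.41814422607422, 116.01799011230469), 67.02935028076172)
```

View pics/w1.png

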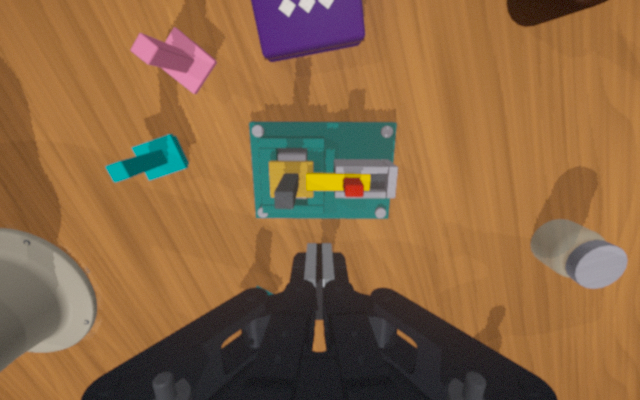

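The wrist view shows the die (brass at (290,180)), the stem, the keeper and the red grip at (353,187). The refined bed origin is (0.4733, 0.0488) with yaw -18.7°. I'll turn the fingers across the bed so the finger linkages stay clear of the stem, then go down between stem and grip.

Emit:
carry_out(
  series=[
    [-0.1, -0.25, -0.6, -6.93, 0],
    [0, 0, -0.6, -6.93, 0],
    [0, 0, -0.6, -6.93, 0],
    [0, 0, -0.6, -6.93, 0],
    [0, 0, -0.6, -6.93, 0],
    [0, 0, -0.6, -6.93, 0],
    [0, 0, -0.6, -6.93, 0],
    [0, 0, -0.6, -6.93, 0],
    [0, 0, -0.6, -6.93, 0],
    [0, 0, -0.6, -6.93, 0],
  ],
)

```text
clock: 2.65
ee_pos: [0.504, 0.0367, 0.1707]
eef_rot: [-180.0, 0.0, 1.7]
force: [-1.4, -0.6, 0.2]
finger_gap: 0.0002
gripper_force: 0.0
```

Emit:
carry_out(
  series=[
    [0, 0, 0, -6.93, 0],
    [0, 0, 0, -6.93, 0],
    [0, 0, 0, -6.93, 0],
    [0, 0, -1.5, 0, 0],
    [0, 0, -1.5, 0, 0],
    [0, 0, -1.5, 0, 0],
    [0, 0, -1.5, 0, 0],
    [0, 0, -1.5, 0, 0],
    [0, 0, -1.5, 0, 0],
    [0, 0, -1.5, 0, 0],
  ],
)

```text
clock: 3.48
ee_pos: [0.504, 0.0367, 0.0653]
eef_rot: [180.0, 0.0, -18.7]
force: [0.1, -0.7, -0.7]
finger_gap: -0.0003
gripper_force: 0.0
```

Emit:
carry_out(
  series=[
    [0.28, -0.1, 0, 0, 0],
    [0.28, -0.1, 0, 0, 0],
    [0.28, -0.1, 0, 0, 0],
    [0.28, -0.1, 0, 0, 0],
    [0.28, -0.1, 0, 0, 0],
    [0.28, -0.1, 0, 0, 0],
    [0.28, -0.1, 0, 0, 0],
    [0, 0, 0, 0, 0],
    [0, 0, 0, 0, 0],
    [0, 0, 0, 0, 0],
  ],
)

```text
clock: 4.32
ee_pos: [0.5239, 0.0297, 0.0663]
eef_rot: [180.0, -0.0, -18.7]
force: [0.3, -0.0, 0.2]
finger_gap: 0.0001
gripper_force: 0.0
```

Emit:
carry_out(
  series=[
    [0.1, -0.03, 0, 0, 0],
    [0.1, -0.03, 0, 0, 0],
    [0.1, -0.03, 0, 0, 0],
    [0.1, -0.03, 0, 0, 0],
    [0.1, -0.03, 0, 0, 0],
    [0.1, -0.03, 0, 0, 0],
    [0.1, -0.03, 0, 0, 0],
    [0.1, -0.03, 0, 0, 0],
    [0.1, -0.03, 0, 0, 0],
    [0.1, -0.03, 0, 0, 0],
  ],
)

```text
clock: 5.15
ee_pos: [0.5339, 0.0267, 0.0662]
eef_rot: [180.0, 0.0, -18.7]
force: [-3.1, -1.7, 1.4]
finger_gap: -0.0002
gripper_force: 1.1
```

Emit:
carry_out(
  series=[
    [0.08, -0.025, 0, 0, 0],
    [0.08, -0.03, 0, 0, 0],
    [0.08, -0.025, 0, 0, 0],
    [0.06, -0.02, 0, 0, 0],
    [0, 0, 0, 0, 0],
    [0, 0, 0, 0, 0],
    [0, 0, 0, 0, 0],
    [0, 0, 0, 0, 0],
    [0, 0, 0, 0, 0],
    [0, 0, 0, 0, 0],
  ],
)

```text
clock: 5.98
ee_pos: [0.537, 0.0258, 0.0664]
eef_rot: [-180.0, -0.0, -18.7]
force: [0.3, 1.5, -0.4]
finger_gap: -0.0003
gripper_force: 0.3
```

Emit:
carry_out(
  series=[
    [0.05, -0.02, 0, 0, 0],
    [0.05, -0.015, 0, 0, 0],
    [0.05, -0.02, 0, 0, 0],
    [0.05, -0.015, 0, 0, 0],
    [0.05, -0.02, 0, 0, 0],
    [0.05, -0.015, 0, 0, 0],
    [0.04, -0.015, 0, 0, 0],
    [0.04, -0.01, 0, 0, 0],
    [0.04, -0.015, 0, 0, 0],
    [0.04, -0.01, 0, 0, 0],
  ],
)

```text
clock: 6.82
ee_pos: [0.5383, 0.0253, 0.0662]
eef_rot: [179.9, 0.5, -18.7]
force: [-22.0, 6.5, 16.0]
finger_gap: 0.0003
gripper_force: 11.3
```

The force rose to 23 N while the fingers stalled, so the keeper is on its stop. I back off, rise, then turn and move over the stem.

Emit:
carry_out(
  series=[
    [-0.5, 0.17, 0, 0, 0],
    [-0.5, 0.17, 0, 0, 0],
    [-0.5, 0.17, 0, 0, 0],
    [-0.3, 0.1, 0, 0, 0],
    [0, 0, 2, 0, 0],
    [0, 0, 2, 0, 0],
    [0, 0, 2, 0, 0],
    [0, 0, 2, 0, 0],
    [0, 0, 2, 0, 0],
    [0, 0, 2, 0, 0],
  ],
)

```text
clock: 7.65
ee_pos: [0.5234, 0.0302, 0.1874]
eef_rot: [-180.0, -0.0, -18.7]
force: [0.7, -1.0, -0.1]
finger_gap: -0.0002
gripper_force: 0.0
```

Emit:
carry_out(
  series=[
    [-0.3, 0.1, 0, 6.93, 5],
    [-0.3, 0.1, 0, 6.93, 5],
    [-0.3, 0.1, 0, 6.93, 5],
    [-0.3, 0.1, 0, 6.93, 5],
    [-0.3, 0.1, 0, 6.93, 5],
    [-0.3, 0.1, 0, 6.93, 5],
    [-0.3, 0.1, 0, 6.93, 5],
    [-0.3, 0.1, 0, 6.93, 5],
    [-0.3, 0.1, 0, 6.93, 5],
    [-0.3, 0.1, 0, 6.93, 5],
  ],
)

```text
clock: 8.48
ee_pos: [0.4933, 0.0402, 0.1863]
eef_rot: [180.0, -0.0, 50.9]
force: [-0.3, -0.9, -0.8]
finger_gap: 0.0504
gripper_force: 0.0
```

```bash
cat > m.py <<'E'
from h import *
def meas(n):
    s=state();f=grab_frame('wrist');f['state']=s;save(n,f)
    print(s['ee_pos'],s['eef_rot'],s['clock'],s['force'])
    W=cloud(f)
    hsv=cv2.cvtColor(f['pixels'],cv2.COLOR_RGB2HSV).astype(int);H,S,V=hsv[...,0],hsv[...,1],hsv[...,2]
    Z=W[...,2];near=np.hypot(W[...,0]-.5,W[...,1]-.04)<.12
    def rect(n,k):
        p=W[k&near]
        if len(p)>20: print(n,len(p),p.mean(0).round(4),cv2.minAreaRect((p[:,:2]*1000).astype(np.float32)))
        else: print(n,len(p))
    rect('stem',(Z>.117)&(Z<.13)&(V<110)&(np.hypot(W[...,0]-.474,W[...,1]-.0505)<.025))
    rect('redtop',(Z>.088)&(Z<.096)&((H<6)|(H>174))&(S>150))
    rect('block',(Z>.032)&(Z<.040)&(H>80)&(H<100)&(S>100))
    return s,f,W
E
python3 -c "
from m import *
meas('w2')"
```

```text
[0.49332811 0.04020888 0.18631091] [ 1.79973437e+02 -9.40997897e-03  5.09187210e+01] 8.4833 [-0.34100261 -0.85370364 -0.80436355]
stem 517 [0.4744 0.0492 0.123 ] ((473.6518859863281, 48.49413299560547), (18.106101989746094, 17.877492904663086), 70.79019165039062)
redtop 342 [0.558  0.0206 0.0922] ((558.1394653320312, 19.986751556396484), (13.669882774353027, 19.203893661499023), 71.45394897460938)
block 2849 [0.4802 0.0556 0.0363] ((473.2291564941406, 48.58889389038086), (95.91255187988281, 79.104736328125), 71.24864959716797)
```

View pics/w2.png

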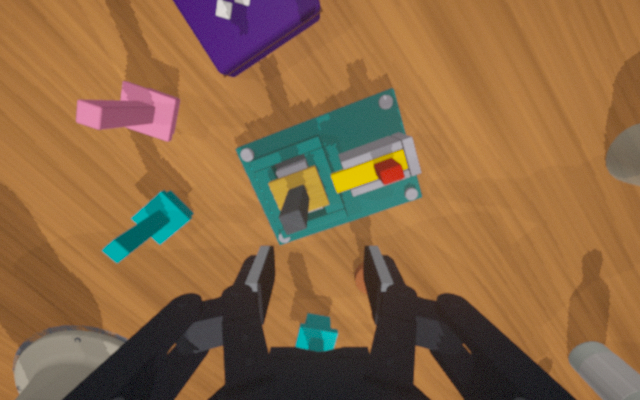

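The wrist view shows the keeper well clear of the flange. The red grip is at (390,172), which gives joint ≈ 0.0215–0.022. The stem is at (0.4736, 0.0486). I go down around it and grip.

Emit:
carry_out(
  series=[
    [-0.66, 0.28, 0, 6.8, 5],
    [-0.66, 0.28, 0, 6.8, 5],
    [-0.65, 0.28, 0, 6.8, 5],
    [0, 0, -1.42, 0, 5],
    [0, 0, -1.42, 0, 5],
    [0, 0, -1.42, 0, 5],
    [0, 0, -1.42, 0, 5],
    [0, 0, -1.42, 0, 5],
    [0, 0, -1.42, 0, 5],
    [0, 0, -1.42, 0, 5],
  ],
)

```text
clock: 9.37
ee_pos: [0.4739, 0.0486, 0.0863]
eef_rot: [180.0, -0.0, 70.8]
force: [0.1, 0.1, -0.5]
finger_gap: 0.05
gripper_force: 0.0
```

Emit:
carry_out(
  series=[
    [0, 0, 0, 0, 1],
    [0, 0, 0, 0, 1],
    [0, 0, 0, 0, 1],
    [0, 0, 0, 0, 1],
    [0, 0, 0, 0, 1],
    [0, 0, 0, 0, 1],
    [0, 0, 0, 0, 1],
    [0, 0, 0, 0, 1],
    [0, 0, 0, 0, 1],
    [0, 0, 0, 0, 1],
  ],
)

```text
clock: 10.2
ee_pos: [0.4738, 0.0487, 0.0876]
eef_rot: [180.0, -0.0, 71.0]
force: [-3.6, 0.8, 6.9]
finger_gap: 0.0175
gripper_force: 59.9
```

Gripped at a 17.5 mm gap. Now a light pull, then rocking left along bed +y (0.32, 0.95).

Emit:
carry_out(
  series=[
    [0, 0, 0.1, 0, 1],
    [0, 0, 0.1, 0, 1],
    [0, 0, 0.05, 0, 1],
    [0.03, 0.095, 0, 0, 1],
    [0.03, 0.095, 0, 0, 1],
    [0.035, 0.095, 0, 0, 1],
    [0.03, 0.095, 0, 0, 1],
    [0.035, 0.095, 0, 0, 1],
    [0, 0, 0, 0, 1],
    [0, 0, 0, 0, 1],
  ],
)

```text
clock: 11.03
ee_pos: [0.4745, 0.052, 0.0881]
eef_rot: [-179.9, 0.2, 71.0]
force: [0.5, -10.0, -18.3]
finger_gap: 0.017
gripper_force: 60.5
```

```bash
python3 -c "
from h import *
s=state();print(s['force'],s['moment'],s['ee_pos'],s['eef_rot'])"
```

```text
[  0.52530166  -9.97615828 -18.26421752] [-2.08778037 -0.26244161 -0.06617461] [0.47453668 0.05199701 0.08805814] [-179.89539009    0.20301573   71.00596734]
```

Emit:
carry_out(
  series=[
    [0.03, 0.095, 0, 0, 1],
    [0.03, 0.095, 0, 0, 1],
    [0.035, 0.095, 0, 0, 1],
    [0.03, 0.095, 0, 0, 1],
    [0.035, 0.095, 0, 0, 1],
    [0.03, 0.095, 0, 0, 1],
    [0, 0, 0, 0, 1],
    [0, 0, 0, 0, 1],
    [0, 0, 0, 0, 1],
    [0, 0, 0, 0, 1],
  ],
)

```text
clock: 11.87
ee_pos: [0.4763, 0.0572, 0.0889]
eef_rot: [-179.9, 0.3, 71.0]
force: [-4.1, -12.9, -7.9]
finger_gap: 0.0174
gripper_force: 61.7
```

```bash
cat >> m.py <<'E'
def tilt():
    "stem faces' tilt in bed axes, from scene camera depth"
    s=state();print(s['force'].round(1),s['ee_pos'].round(4),s['eef_rot'].round(2),round(s['clock'],2))
    a=np.radians(-18.7);u=np.array([np.cos(a),np.sin(a)]);v=np.array([-u[1],u[0]]);o=np.array([.4734,.0486])
    for n in('scene','wrist'):
        f=grab_frame(n);f['state']=s;W=cloud(f);X=(W[...,:2]-o)@u;Y=(W[...,:2]-o)@v;Z=W[...,2]
        hsv=cv2.cvtColor(f['pixels'],cv2.COLOR_RGB2HSV).astype(int);H,S,V=hsv[...,0],hsv[...,1],hsv[...,2]
        b=(H>12)&(H<32)&(S>70)&(abs(X)<.034)&(abs(Y)<.034)&(Z>.037)&(Z<.075)
        if b.sum()>12:
            # flange top plane
            A=np.c_[X[b],Y[b],np.ones(b.sum())];z=Z[b]
            for _ in range(6):
                c=np.linalg.lstsq(A,z,rcond=None)[0];r=z-A@c;k=abs(r)<max(.0015,1.5*np.median(abs(r)));A,z=A[k],z[k]
            print(n,'flange n',k.sum(),'slopes deg x,y',np.degrees(np.arctan(c[:2])).round(1),'z0',c[2].round(4),'yrange',A[:,1].min().round(4),A[:,1].max().round(4))
        f0=f
    return f0
E
python3 -c "
from m import *
save('w3',tilt())
"
```

```text
[ -4.1 -12.9  -7.9] [0.4763 0.0572 0.0889] [-179.89    0.26   71.02] 11.87
scene flange n 70 slopes deg x,y [-0.2 -3.4] z0 0.0502 yrange -0.0161 0.0269
wrist flange n 2426 slopes deg x,y [-0.2 -3.6] z0 0.05 yrange -0.0094 0.0268
```

The flange plane fit works: tilt is 3.5° to the left and the flange is up 2 mm. I rock further left.

Emit:
carry_out(
  series=[
    [0.03, 0.095, 0, 0, 1],
    [0.03, 0.095, 0.02, 0, 1],
    [0.035, 0.095, 0.02, 0, 1],
    [0.03, 0.095, 0.02, 0, 1],
    [0.035, 0.095, 0, 0, 1],
    [0.03, 0.095, 0, 0, 1],
    [0, 0, 0, 0, 1],
    [0, 0, 0, 0, 1],
    [0, 0, 0, 0, 1],
    [0, 0, 0, 0, 1],
  ],
)

```text
clock: 12.8
ee_pos: [0.4782, 0.0628, 0.0898]
eef_rot: [-179.9, 0.3, 71.0]
force: [-5.3, -15.0, -4.9]
finger_gap: 0.0171
gripper_force: 61.8
```

```bash
python3 -c "
from m import *
save('w4',tilt())
"
```

```text
[ -5.3 -15.   -4.9] [0.4782 0.0628 0.0898] [-179.9     0.28   71.03] 12.8
scene flange n 61 slopes deg x,y [-0.1 -7. ] z0 0.0512 yrange -0.0148 0.0269
wrist flange n 2141 slopes deg x,y [-0.2 -6.8] z0 0.0515 yrange -0.0037 0.0283
```

View pics/w4.png

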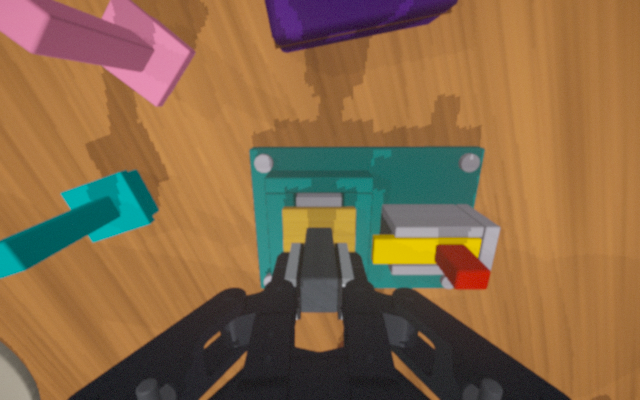

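The wrist view shows the die leaning left in the gripper, 7° with the foot still in the pocket. Now back to the right with a light pull.

Emit:
carry_out(
  series=[
    [-0.055, -0.16, 0.03, 0, 1],
    [-0.055, -0.16, 0.03, 0, 1],
    [-0.055, -0.16, 0.03, 0, 1],
    [-0.055, -0.16, 0.03, 0, 1],
    [-0.055, -0.16, 0, 0, 1],
    [-0.055, -0.16, 0, 0, 1],
    [-0.055, -0.16, 0, 0, 1],
    [-0.055, -0.16, 0, 0, 1],
    [-0.055, -0.16, 0, 0, 1],
    [-0.055, -0.16, 0, 0, 1],
  ],
)

```text
clock: 13.73
ee_pos: [0.474, 0.0499, 0.0922]
eef_rot: [180.0, -0.1, 71.0]
force: [0.1, 9.5, -0.7]
finger_gap: 0.0173
gripper_force: 61.4
```

```bash
python3 -c "
from m import *
tilt()
"
```

```text
[ 0.1  9.5 -0.7] [0.474  0.0499 0.0922] [ 1.7996e+02 -1.5000e-01  7.0960e+01] 13.73
scene flange n 67 slopes deg x,y [-1.4 -2.6] z0 0.0525 yrange -0.0232 0.0206
wrist flange n 2395 slopes deg x,y [-0.3 -1.9] z0 0.0524 yrange -0.0173 0.0207
```

Emit:
carry_out(
  series=[
    [-0.03, -0.095, 0.05, 0, 1],
    [-0.03, -0.095, 0.05, 0, 1],
    [-0.035, -0.095, 0.05, 0, 1],
    [-0.03, -0.095, 0, 0, 1],
    [-0.035, -0.095, 0, 0, 1],
    [-0.03, -0.095, 0, 0, 1],
    [-0.03, -0.095, 0, 0, 1],
    [-0.03, -0.095, 0, 0, 1],
    [-0.03, -0.095, 0, 0, 1],
    [0, 0, 0, 0, 1],
  ],
)

```text
clock: 14.67
ee_pos: [0.4714, 0.042, 0.0939]
eef_rot: [180.0, -0.2, 70.9]
force: [2.1, 14.4, -4.6]
finger_gap: 0.0169
gripper_force: 60.5
```

```bash
python3 -c "
from m import *
tilt()
"
```

```text
[ 2.1 14.4 -4.6] [0.4714 0.042  0.0939] [179.95  -0.23  70.95] 14.67
scene flange n 66 slopes deg x,y [-2.1  2.9] z0 0.0544 yrange -0.0258 0.0173
wrist flange n 2285 slopes deg x,y [-0.3  1.4] z0 0.0539 yrange -0.0263 0.0175
```

Emit:
carry_out(
  series=[
    [-0.03, -0.095, 0.02, 0, 1],
    [-0.03, -0.095, 0.02, 0, 1],
    [-0.035, -0.095, 0.02, 0, 1],
    [-0.03, -0.095, 0, 0, 1],
    [-0.035, -0.095, 0, 0, 1],
    [-0.03, -0.095, 0, 0, 1],
    [-0.03, -0.095, 0, 0, 1],
    [-0.03, -0.095, 0, 0, 1],
    [0, 0, 0, 0, 1],
    [0, 0, 0, 0, 1],
  ],
)

```text
clock: 15.6
ee_pos: [0.4691, 0.0347, 0.0949]
eef_rot: [179.9, -0.3, 70.9]
force: [0.2, 16.3, 0.6]
finger_gap: 0.0175
gripper_force: 60.9
```

```bash
python3 -c "
from m import *
tilt()
"
```

```text
[ 0.2 16.3  0.6] [0.4691 0.0347 0.0949] [179.92  -0.26  70.94] 15.6
scene flange n 59 slopes deg x,y [-1.1  6.1] z0 0.0558 yrange -0.0284 0.0157
wrist flange n 2497 slopes deg x,y [-0.3  6. ] z0 0.0558 yrange -0.0284 0.0151
```

6° right, and the die is up 7.8 mm at its centre with the foot still in the pocket. I press a little further right with more pull, then rock left again.

Emit:
carry_out(
  series=[
    [-0.03, -0.095, 0.05, 0, 1],
    [-0.03, -0.095, 0.05, 0, 1],
    [0, 0, 0.05, 0, 1],
    [0, 0, 0, 0, 1],
    [0.055, 0.16, 0.03, 0, 1],
    [0.055, 0.16, 0.03, 0, 1],
    [0.055, 0.16, 0.03, 0, 1],
    [0.055, 0.16, 0, 0, 1],
    [0.055, 0.16, 0, 0, 1],
    [0.055, 0.16, 0, 0, 1],
  ],
)

```text
clock: 16.53
ee_pos: [0.4706, 0.0397, 0.096]
eef_rot: [-180.0, 0.1, 71.0]
force: [-4.4, -7.1, -6.6]
finger_gap: 0.0176
gripper_force: 60.3
```

Emit:
carry_out(
  series=[
    [0.055, 0.16, 0.03, 0, 1],
    [0.055, 0.16, 0.03, 0, 1],
    [0.055, 0.16, 0.03, 0, 1],
    [0.055, 0.16, 0, 0, 1],
    [0.055, 0.16, 0, 0, 1],
    [0.055, 0.16, 0, 0, 1],
    [0, 0, 0, 0, 1],
    [0, 0, 0, 0, 1],
    [0, 0, 0, 0, 1],
    [0, 0, 0, 0, 1],
  ],
)

```text
clock: 17.37
ee_pos: [0.4741, 0.0485, 0.0978]
eef_rot: [180.0, 0.2, 71.0]
force: [-7.5, -9.6, 2.1]
finger_gap: 0.0173
gripper_force: 61.2
```

```bash
python3 -c "
from m import *
tilt()
"
```

```text
[-7.5 -9.6  2.1] [0.4741 0.0485 0.0978] [179.99   0.2   71.04] 17.37
scene flange n 58 slopes deg x,y [-4.7  1. ] z0 0.0579 yrange -0.0195 0.0239
wrist flange n 2237 slopes deg x,y [-0.4  0.5] z0 0.0574 yrange -0.0197 0.0242
```

Emit:
carry_out(
  series=[
    [0.045, 0.13, 0.05, 0, 1],
    [0.045, 0.13, 0.05, 0, 1],
    [0.045, 0.13, 0.05, 0, 1],
    [0.045, 0.13, 0.05, 0, 1],
    [0.045, 0.13, 0, 0, 1],
    [0.045, 0.13, 0, 0, 1],
    [0.045, 0.13, 0, 0, 1],
    [0.045, 0.13, 0, 0, 1],
    [0.045, 0.13, 0, 0, 1],
    [0.045, 0.13, 0, 0, 1],
  ],
)

```text
clock: 18.3
ee_pos: [0.4786, 0.0611, 0.1]
eef_rot: [180.0, 0.2, 71.0]
force: [-8.7, -12.5, 6.6]
finger_gap: 0.0168
gripper_force: 61.5
```

```bash
python3 -c "
from m import *
tilt()
"
```

```text
[ -8.7 -12.5   6.6] [0.4786 0.0611 0.1   ] [179.99   0.24  71.04] 18.3
scene flange n 79 slopes deg x,y [-1.2 -4.7] z0 0.0599 yrange -0.0155 0.0281
wrist flange n 1858 slopes deg x,y [-0.4 -6.8] z0 0.0606 yrange -0.0056 0.0282
```

Emit:
carry_out(
  series=[
    [-0.11, -0.15, 0.05, 0, 1],
    [-0.055, -0.16, 0.05, 0, 1],
    [-0.055, -0.16, 0.05, 0, 1],
    [-0.055, -0.16, 0.05, 0, 1],
    [-0.055, -0.16, 0.05, 0, 1],
    [-0.055, -0.16, 0.05, 0, 1],
    [-0.055, -0.16, 0, 0, 1],
    [-0.055, -0.16, 0, 0, 1],
    [-0.055, -0.16, 0, 0, 1],
    [0, 0, 0, 0, 1],
  ],
)

```text
clock: 19.23
ee_pos: [0.4739, 0.0497, 0.1021]
eef_rot: [180.0, -0.2, 70.9]
force: [3.8, 7.4, -12.6]
finger_gap: 0.0171
gripper_force: 60.2
```

```bash
python3 -c "
from m import *
tilt()
"
```

```text
[  3.8   7.4 -12.6] [0.4739 0.0497 0.1021] [ 1.7995e+02 -1.7000e-01  7.0940e+01] 19.23
scene flange n 55 slopes deg x,y [-1.3 -1.9] z0 0.0608 yrange -0.0221 0.0202
wrist flange n 1999 slopes deg x,y [-0.1 -2.6] z0 0.0611 yrange -0.0179 0.0208
```

Emit:
carry_out(
  series=[
    [-0.045, -0.13, 0, 0, 1],
    [-0.045, -0.13, 0, 0, 1],
    [-0.045, -0.13, 0.03, 0, 1],
    [-0.045, -0.13, 0.03, 0, 1],
    [-0.045, -0.13, 0, 0, 1],
    [-0.045, -0.13, 0, 0, 1],
    [-0.045, -0.13, 0, 0, 1],
    [-0.045, -0.13, 0, 0, 1],
    [0, 0, 0, 0, 1],
    [0, 0, 0, 0, 1],
  ],
)

```text
clock: 20.17
ee_pos: [0.4709, 0.0399, 0.1039]
eef_rot: [179.9, -0.3, 70.9]
force: [1.8, 11.3, -0.4]
finger_gap: 0.0171
gripper_force: 61.3
```

```bash
python3 -c "
from m import *
tilt()
"
```

```text
[ 1.8 11.3 -0.4] [0.4709 0.0399 0.1039] [179.86  -0.25  70.93] 20.17
scene flange n 61 slopes deg x,y [-2.1  2.5] z0 0.063 yrange -0.0263 0.0167
wrist flange n 2270 slopes deg x,y [-0.1  3.2] z0 0.0632 yrange -0.0266 0.0172
```

Emit:
carry_out(
  series=[
    [-0.035, -0.1, 0.03, 0, 1],
    [-0.035, -0.1, 0.03, 0, 1],
    [-0.035, -0.1, 0.03, 0, 1],
    [-0.035, -0.1, 0, 0, 1],
    [-0.035, -0.1, 0, 0, 1],
    [-0.035, -0.1, 0, 0, 1],
    [0, 0, 0, 0, 1],
    [0, 0, 0, 0, 1],
    [0, 0, 0, 0, 1],
    [0, 0, 0, 0, 1],
  ],
)

```text
clock: 21.1
ee_pos: [0.4687, 0.0332, 0.1046]
eef_rot: [179.9, -0.2, 71.0]
force: [1.4, 6.8, -2.3]
finger_gap: 0.017
gripper_force: 60.8
```

```bash
python3 -c "
from m import *
tilt()
"
```

```text
[ 1.4  6.8 -2.3] [0.4687 0.0332 0.1046] [ 1.7985e+02 -1.6000e-01  7.0950e+01] 21.1
scene flange n 50 slopes deg x,y [-2.7  9. ] z0 0.0646 yrange -0.0229 0.0204
wrist flange n 2443 slopes deg x,y [ 0.  11.3] z0 0.0652 yrange -0.0236 0.0202
```

The left side is out past its jaw (11° right). I swing back left with a light pull to free the right side.

Emit:
carry_out(
  series=[
    [0.055, 0.15, 0.03, 0, 1],
    [0.055, 0.15, 0.03, 0, 1],
    [0.055, 0.15, 0.03, 0, 1],
    [0.055, 0.15, 0.03, 0, 1],
    [0.055, 0.15, 0.03, 0, 1],
    [0.055, 0.15, 0, 0, 1],
    [0.055, 0.15, 0, 0, 1],
    [0.055, 0.15, 0, 0, 1],
    [0, 0, 0, 0, 1],
    [0, 0, 0, 0, 1],
  ],
)

```text
clock: 22.03
ee_pos: [0.4723, 0.0433, 0.1056]
eef_rot: [179.9, 0.1, 71.0]
force: [-5.0, -7.0, 7.4]
finger_gap: 0.0175
gripper_force: 62.4
```

```bash
python3 -c "
from m import *
tilt()
"
```

```text
[-5.  -7.   7.4] [0.4723 0.0433 0.1056] [1.7993e+02 1.3000e-01 7.1030e+01] 22.03
scene flange n 53 slopes deg x,y [-1.   8.5] z0 0.064 yrange -0.0142 0.0281
wrist flange n 2496 slopes deg x,y [-0.1  9.2] z0 0.0644 yrange -0.0154 0.0284
```

Emit:
carry_out(
  series=[
    [0.03, 0.1, 0.04, 0, 1],
    [0.03, 0.1, 0.04, 0, 1],
    [0.03, 0.1, 0.04, 0, 1],
    [0.03, 0.1, 0.04, 0, 1],
    [0.03, 0.1, 0.04, 0, 1],
    [0.03, 0.1, 0, 0, 1],
    [0.03, 0.1, 0, 0, 1],
    [0, 0, 0, 0, 1],
    [0, 0, 0, 0, 1],
    [0, 0, 0, 0, 1],
  ],
)

```text
clock: 22.97
ee_pos: [0.4744, 0.0509, 0.1071]
eef_rot: [179.9, 0.1, 71.0]
force: [-2.6, -5.4, 4.5]
finger_gap: 0.0168
gripper_force: 62.0
```

```bash
python3 -c "
from m import *
save('w5',tilt())
"
```

```text
[-2.6 -5.4  4.5] [0.4744 0.0509 0.1071] [1.7995e+02 5.0000e-02 7.1010e+01] 22.97
scene flange n 51 slopes deg x,y [-3.5  8.1] z0 0.0646 yrange -0.0072 0.0338
wrist flange n 2761 slopes deg x,y [-0.  10.2] z0 0.0644 yrange -0.0076 0.034
```

View pics/w5.png

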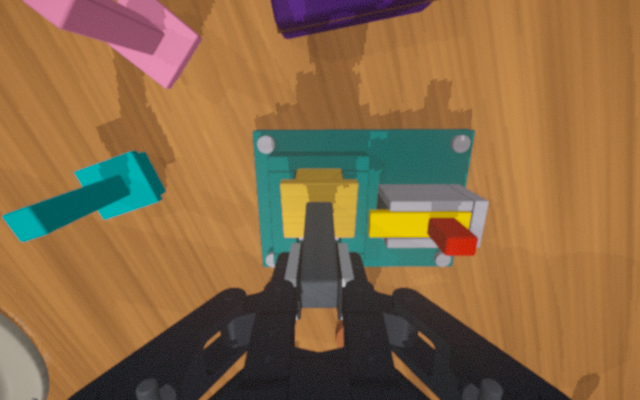

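The view shows the die free of the jaws, slid over the left jaw's top, leaning about 10° right in the grip. I'll lift it and carry it to the right. Dragging the foot's lower right edge leftward on the block top under a light press should turn it upright.

Emit:
carry_out(
  series=[
    [0, 0, 0.6, 0, 1],
    [0, 0, 0.6, 0, 1],
    [-0.23, -0.68, 0, 0, 1],
    [-0.23, -0.68, 0, 0, 1],
    [-0.23, -0.68, 0, 0, 1],
    [-0.23, -0.68, 0, 0, 1],
    [-0.23, -0.68, 0, 0, 1],
    [-0.23, -0.68, 0, 0, 1],
    [0, 0, 0, 0, 1],
    [0, 0, 0, 0, 1],
  ],
)

```text
clock: 23.9
ee_pos: [0.4603, 0.0101, 0.1186]
eef_rot: [-180.0, -0.0, 70.9]
force: [0.1, 0.1, -4.8]
finger_gap: 0.017
gripper_force: 60.7
```

```bash
sed -i 's/(abs(Y)<.034)&(Z>.037)&(Z<.075)/(abs(Y)<.08)\&(Z>.045)\&(Z<.09)/' m.py; python3 -c "
from m import *
f=tilt()
print(state()['moment'])
f=grab_frame('scene');cv2.imwrite('pics/s5.png',cv2.resize(f['pixels'][140:260,250:420,::-1],None,fx=4,fy=4,interpolation=2))
"
```

```text
[ 0.1  0.1 -4.8] [0.4603 0.0101 0.1186] [-1.800e+02 -1.000e-02  7.093e+01] 23.9
scene flange n 49 slopes deg x,y [-2.3  7.7] z0 0.0813 yrange -0.0492 -0.0069
wrist flange n 2426 slopes deg x,y [-0.   9.5] z0 0.0833 yrange -0.0498 -0.0066
[-0.03773612 -0.0012386  -0.01096099]
```

View pics/s5.png

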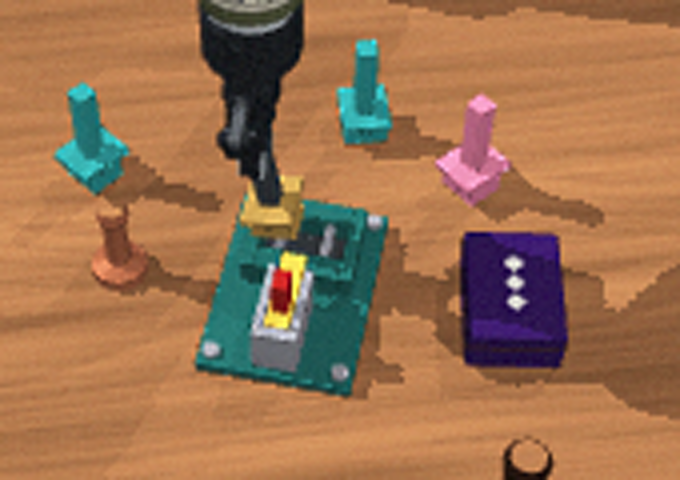

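The die is free and held (weight 4.8 N), leaning 9.5° right; the stamp at (118,262) stays clear. Now the press and drag left.

Emit:
carry_out(
  series=[
    [0, 0, -0.4, 0, 1],
    [0, 0, -0.3, 0, 1],
    [0, 0, -0.15, 0, 1],
    [0, 0, -0.1, 0, 1],
    [0, 0, -0.1, 0, 1],
    [0.045, 0.13, 0, 0, 1],
    [0.045, 0.13, 0, 0, 1],
    [0.045, 0.13, 0, 0, 1],
    [0.045, 0.13, 0, 0, 1],
    [0.045, 0.13, 0, 0, 1],
  ],
)

```text
clock: 24.88
ee_pos: [0.4633, 0.0166, 0.1104]
eef_rot: [179.9, 0.1, 71.0]
force: [-6.5, -0.3, 20.4]
finger_gap: 0.017
gripper_force: 65.2
```

```bash
python3 -c "
from m import *
f=tilt()
"
```

```text
[-6.5 -0.3 20.4] [0.4633 0.0166 0.1104] [1.7985e+02 6.0000e-02 7.1040e+01] 24.88
scene flange n 59 slopes deg x,y [-2.5  5.4] z0 0.0726 yrange -0.0474 -0.0041
wrist flange n 2475 slopes deg x,y [-0.4  5.7] z0 0.0728 yrange -0.0477 -0.0039
```

It works: 9.5° is down to 5.7°. I continue.

Emit:
carry_out(
  series=[
    [0.03, 0.1, 0, 0, 1],
    [0.03, 0.1, -0.03, 0, 1],
    [0.03, 0.1, 0, 0, 1],
    [0.03, 0.1, -0.03, 0, 1],
    [0.03, 0.1, 0, 0, 1],
    [0.03, 0.1, -0.03, 0, 1],
    [0.03, 0.1, 0, 0, 1],
    [0.03, 0.1, -0.03, 0, 1],
    [0, 0, 0, 0, 1],
    [0, 0, 0, 0, 1],
  ],
)

```text
clock: 25.82
ee_pos: [0.4658, 0.0248, 0.1089]
eef_rot: [179.8, 0.0, 71.0]
force: [-6.7, -0.2, 21.2]
finger_gap: 0.0174
gripper_force: 66.7
```

```bash
python3 -c "
from m import *
f=tilt()
"
```

```text
[-6.7 -0.2 21.2] [0.4658 0.0248 0.1089] [1.7985e+02 3.0000e-02 7.1030e+01] 25.82
scene flange n 63 slopes deg x,y [-3.6  0.5] z0 0.0687 yrange -0.0446 -0.0013
wrist flange n 2297 slopes deg x,y [-0.3  0.5] z0 0.0691 yrange -0.0443 -0.0009
```

Upright to 0.5°. I lift it and carry it back over the pocket.

Emit:
carry_out(
  series=[
    [0, 0, 0.5, 0, 1],
    [0, 0, 0.6, 0, 1],
    [0, 0, 0.56, 0, 1],
    [0.15, 0.44, 0, 0, 1],
    [0.15, 0.44, 0, 0, 1],
    [0.15, 0.44, 0, 0, 1],
    [0.15, 0.44, 0, 0, 1],
    [0.15, 0.44, 0, 0, 1],
    [0, 0, 0, 0, 1],
    [0, 0, 0, 0, 1],
  ],
)

```text
clock: 26.75
ee_pos: [0.4724, 0.0472, 0.1233]
eef_rot: [-180.0, 0.0, 71.0]
force: [-0.4, -0.2, -4.6]
finger_gap: 0.0173
gripper_force: 63.1
```

```bash
cat >> m.py <<'E'
def edges(f,s):
    f['state']=s;W=cloud(f);a=np.radians(-18.7);u=np.array([np.cos(a),np.sin(a)]);v=np.array([-u[1],u[0]]);o=np.array([.4734,.0486])
    X=(W[...,:2]-o)@u;Y=(W[...,:2]-o)@v;Z=W[...,2]
    hsv=cv2.cvtColor(f['pixels'],cv2.COLOR_RGB2HSV).astype(int);H,S=hsv[...,0],hsv[...,1]
    b=(H>12)&(H<32)&(S>70)&(abs(X)<.036)&(abs(Y)<.036)&(abs(Z-np.median(Z[(H>12)&(H<32)&(S>70)&(abs(X)<.03)&(abs(Y)<.03)&(Z>.06)]))<.002)
    print('flange z',np.median(Z[b]).round(4),'x',np.percentile(X[b],[.5,99.5]).round(4),'y',np.percentile(Y[b],[.5,99.5]).round(4))
    r=((H<6)|(H>174))&(S>150)&(abs(Z-.092)<.004)&(X>.06)&(X<.12);print('grip x',np.percentile(X[r],[1,99]).round(4))
E
python3 -c "
from m import *
f=tilt();edges(f,state());save('w6',f)
"
```

```text
[-0.4 -0.2 -4.6] [0.4724 0.0472 0.1233] [-1.7998e+02  1.0000e-02  7.1020e+01] 26.75
scene flange n 60 slopes deg x,y [-2.4 -0.8] z0 0.0831 yrange -0.0205 0.0225
wrist flange n 2198 slopes deg x,y [-0.3  1.2] z0 0.0832 yrange -0.0204 0.0231
flange z 0.0836 x [-0.0262  0.025 ] y [-0.0198  0.0226]
grip x [0.0797 0.0984]
```

View pics/w6.png

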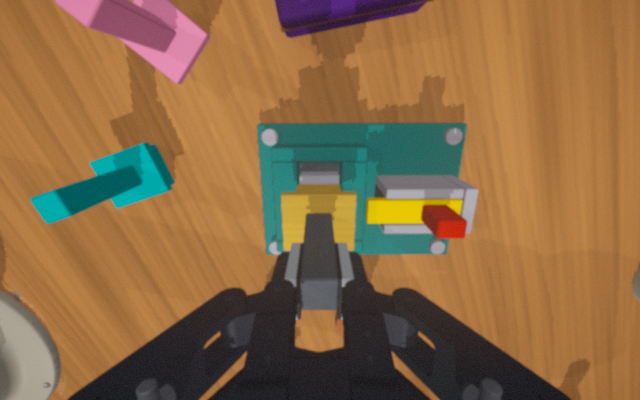

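The view shows the die upright within about 1°, over the pocket, with its foot about 15 mm above the mouth. The keeper grip's near face is at 80 mm, which is on the stop. I nudge 1 mm to the right, settle and hand in.

Emit:
carry_out(
  series=[
    [-0.03, -0.1, 0, 0, 1],
    [0, 0, 0, 0, 1],
    [0, 0, 0, 0, 1],
    [0, 0, 0, 0, 1],
    [0, 0, 0, 0, 1],
    [0, 0, 0, 0, 1],
    [0, 0, 0, 0, 1],
    [0, 0, 0, 0, 1],
    [0, 0, 0, 0, 1],
    [0, 0, 0, 0, 1],
  ],
)

```text
clock: 27.68
ee_pos: [0.4722, 0.046, 0.1235]
eef_rot: [-180.0, 0.0, 71.0]
force: [0.1, 0.2, -4.4]
finger_gap: 0.0171
gripper_force: 63.1
```

```bash
python3 -c "
from m import *
tilt();print(finish_job())
"
```

```text
[ 0.1  0.2 -4.4] [0.4722 0.046  0.1235] [-180.      0.     70.98] 27.68
scene flange n 59 slopes deg x,y [-1.4  2.4] z0 0.0829 yrange -0.022 0.0219
wrist flange n 2299 slopes deg x,y [-0.3  1.3] z0 0.0834 yrange -0.0217 0.0218
the job is handed in; nothing more can be done
None
```

Handed in at 27.7 s: keeper on its stop, die rocked about 7° left then 6° right and on until the jaws let go, but it came out leaning 10° right, so I squared it by dragging its foot on the block top; it ended held within about 1° of upright, some 15 mm above its pocket.

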